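Clip the sample slide on the inspection stage

ROBOT

A 7-joint arm with a two-finger parallel gripper is mounted at the origin on a cart in front of the work surface, level with it; the furniture and walls round the work are solid. World frame = base frame: x ahead of the robot, y to its left, z up, the work surface at z = 0. Lengths are in m, angles in rad, forces in N, time in s.
With the tool pointing down it reaches from about 0.4 to 0.925 m from the base axis. Payload 4.1 kg.
Tool frame: the origin (TCP) lies midway between the tips of the shut fingers; the grasp point (between the pads) lies 19 mm behind it; z points along the fingers, x is the direction in which the jaws open and shut, and the axes are right-handed (so a half turn about z gives the same grasp; the last joint's range is limited). The gripper opens to 85 mm and grips with 20 to 120 N. Pads are 22 mm wide; open, the fingers measure 114 mm over their backs; the gripper's body (76 mm by 85 mm) begins 54 mm behind the grasp point. The pads swing forward as they close: fully open they stand 13 mm farther back than shut.
Start: joints at [1.148, 0.398, 0.045, 1.537, -0.019, 1.207, -0.051], TCP at [0.207, -0.616, 0.231] pointing down, gripper open.
Joint ranges: [-2.82, 2.82], [-0.49, 2.23], [-1.37, 1.46], [0, 2.46], [-1.36, 4.5], [0.23, 2], [-2.94, 2.94]. Speed limits (rad/s): [2.57, 2.57, 3.14, 3.14, 3.14, 3.14, 3.14].

INTERFACE

Orientations are given as a unit quaternion [w, x, y, z].
In Python, from cell import r gives the robot as it stands.
- The arm moves only by the tool step_arm, never from a script. Its argument "motion" is a list of rows, each a list of 7 numbers: the shift along the tool's x, y, z in mm, then the turn, a rotation vector about the tool's x, y, z in rad, then the opening, from -1 (shut) to 1 (fully open). In form: [[x, y, z, rx, ry, rz, jaw], ...]. A call has exactly 10 rows; each row is the pose to reach, as a shift and turn from the pose commanded when the call began, along the tool's axes at that moment; what a row does not reach only later rows make up. A row lasts 1/10 s, in which the tool goes at most 50 mm and 8.59 degrees, less where a joint would pass 70% of its speed; a pose out of reach is approached as far as the arm can. A call with a gripper value outside its range is refused whole. The fingers move at their own pace and stop on an object; the grip force is fixed at half the most. Time passes only in rows, so rows that repeat a pose let the fingers close, or fill a call up. It gives the time, the measured TCP pose, the force and the opening at its end, in the units of the state.
- r.get_state(): the state, without advancing time (a new reading comes with each control period).
- r.camera(name): name is "scene" or "top" or "wrist"; returns (picture, depth): 384x512x3 uint8, red, green, blue; 384x512 float32, m along the optical axis (not along the pixel's ray), 0 where there is no reading.
- r.camera_params(name): a dict with "camera_matrix" (3x3 intrinsics, pixels), "extrinsics" (4x4, takes a point from world to camera coordinates); the wrist camera has in their place "T_tool_cam" (4x4, takes a point from camera to tool coordinates, whose origin is the TCP and whose axes are the tool frame's). Camera axes: x right, y down, z forward; pixel columns grow to the right and rows downward; lengths in m; the calibration is good to about 2 mm. A picture is of the moment at which its call begins: read the wrist's pose just before it. camera_params takes no time and is no camera call.
- r.close_job(): hands the job in, once; it reports no verdict.
The state is a dict: "clock": time; "joints": joint angles; "joint_vel": joint speeds; "tau": joint torques, N m; "ee_pos": TCP position; "tool_rot": TCP orientation; "force": force on the tool from outside, world axes, zero at the start; "torque": the same for the moment, N m; "opening": finger opening in m.
Only numpy, scipy, OpenCV 4.12 (cv2) and the standard library are available. Lean on these libraries where they do the work, as an engineer would, in place of code of your own. Each camera call takes 0.05 s, during which the arm holds its last target.

TASK

Lay the framed glass slide on the open end of the back-lit inspection stage, bevelled edge first, and push it between the guide rails and under the two spring clips, so that they ride up the bevel and snap down into its groove as it comes to rest against the brass stop. The stop and clips are clamped at a different place each time, so feel for the end and do not ram it; keep the gripper off the clips and leave the other things on the bench alone.

Things in the scene. Friction and masses are not known exactly. Their poses are not given: they have to be found in the camera images.
- slide_mid (a point): Centre (half-way up) of the loose framed glass slide: black frame 100 (x) x 50 (y) x 10 mm (z), about 110 g (-30/+40 %), glass window in its rear half; it lies flat on the bench, groove up. x runs along the slide towards its bevelled FRONT end, z up.
- slide_front (a point): Middle of the slide's front edge, half-way up (50 mm ahead of slide_mid). Across the full width, an orange bevel rises from 3 mm above the underside at the front edge to full height 12 mm behind it; then a flat land of 8 mm; then a bright steel groove, 20 to 31 mm behind the front edge, 5 mm deep with square walls; the rest is full height.
- stage: Fixed grey inspection stage, 236 (x) x 112 (y) mm; origin under its centre, on the bench; x = feed direction, z up. Flat aluminium deck 24 mm above the origin, open from x = -115 to -7 mm, guide rails beyond. Home, the slide is centred on y = 0, its centre at z = 29 mm, its front towards +x; its centre is at x = -5 to 25 mm, as the stop is clamped (see the clips).
- rail_mouth (a point): Middle of the entrance between the two dark guide rails, on the deck (stage x = -7, y = 0, z = 24 mm). The rails stand 12 mm above the deck; the mouth is about 67 mm wide and narrows over 20 mm to a straight channel 53 mm wide that runs on to stage x = 83 mm.
- clip_left (a joint): Left spring clip (stage y = +16.5 mm), rad: 0 at rest, grows as its round nose (7 mm diameter, 3 mm clear of the deck at rest) lifts; 0.117 with the nose on the slide, 0.03 in the groove. Clips and brass stop sit on one carriage: the stop face is clamped anywhere from stage x = 45 to 75 mm, the noses 25.5 mm before it.
- clip_right (a joint): Right spring clip (stage y = -16.5 mm), like clip_left. Each is sprung down with 1.7 N at rest and 3.6 N on top of the slide. The push takes up to about 10 N while the clips ride up the bevel, less on top, drops as they snap down, then rises steeply at the stop, which stands 26 mm wide and 9 mm high; over 40 N on the stop counts as ramming.
- top_jar_1: Bystander: small brown jar with a yellow cap, 38 x 38 x 53 mm, stands left of the stage; origin under its centre.
- top_jar_2: Bystander: small brown jar with a white cap, 34 x 34 x 68 mm, stands left of the stage; origin under its centre.
- oil_bottle: Bystander: white oil bottle with a red spout, 49 x 49 x 152 mm, stands left of the stage; origin under its centre.
- marker: Bystander: black felt marker lying right of the stage, 131 x 16 x 16 mm along its x; origin under its centre.
- screwdriver_b: Bystander: green screwdriver lying on the right, 170 x 26 x 24 mm along its x; origin under its centre.
Mind the look-alikes: they are no part of the job. Of the things shaped like the part that bears slide_mid, the black one is meant.

How it is judged:
By the outcome, as a careful person would: the job done as asked, in the order asked, and still so for the second after the job is handed in, with the robot touching nothing.
It also fails if it takes over 54 s, if anything falls off the work surface, if the arm or the gripper's body presses on something with over 40 N, if the wrist force passes 120 N, or if a joint passes its speed limit or range.

## Working session

There is one attempt and no reset: what is moved stays moved. The work goes in short steps, Python scripts to look and compute and a tool call to move; the robot and the scene stay as the last step left them, time stands still between calls to the robot, and variables do not carry over. Pictures are saved under pics/ and viewed, and the job is handed in when it is done.

Besides the shell and the picture viewer there is one more tool, called after ">>>" by a JSON object that holds its "name" and its "arguments", one argument or row to a line. step_arm: Moves the arm, as the interface text tells. Its arguments: {"type":"object","properties":{"motion":{"type":"array"}},"required":["motion"]}

```bash
mkdir -p pics; ls; python3 - <<'E'
from cell import r
import cv2,numpy as np
s=r.get_state();print(s)
for n in ["scene","top","wrist"]:
    p,d=r.camera(n);cv2.imwrite(f"pics/{n}0.png",p[:,:,::-1]);np.save(f"pics/{n}0_d.npy",d);np.save(f"pics/{n}0_p.npy",p)
    print(n,r.camera_params(n))
E
```

```text
pics
{'clock': 0.0, 'joints': array([ 1.14798949,  0.39920301,  0.045014  ,  1.53784185, -0.01868582,
        1.20690216, -0.05065048]), 'joint_vel': array([ 0.0002193 , -0.00126284, -0.00056656,  0.00129663, -0.00083455,
        0.0006504 , -0.00083113]), 'tau': array([-3.66756340e-04, -4.75132084e+01,  1.36462949e+00, -2.54221255e+01,
        1.15290398e-02,  9.39771387e-03,  1.94019254e-07]), 'ee_pos': array([ 0.20664818, -0.61562573,  0.23027292]), 'tool_rot': array([-5.06128764e-04,  8.11896734e-01, -5.83800273e-01, -8.23616294e-04]), 'force': array([-0.54479158,  0.26771131, -0.56026262]), 'torque': array([-0.0589782 , -0.03468973,  0.00836377]), 'opening': 0.08511646643133691}
scene {'camera_matrix': array([[355.36574656,   0.        , 258.89909423],
       [  0.        , 355.36574656, 184.86425964],
       [  0.        ,   0.        ,   1.        ]]), 'extrinsics': array([[-0.79938505, -0.60079838, -0.00498441,  0.39102049],
       [-0.39559896,  0.53256713, -0.74824709,  0.33881621],
       [ 0.45220018, -0.59616571, -0.66340142,  0.78872736],
       [ 0.        ,  0.       
[... 303 characters left out ...]
,  0.02387934, -0.07591733,  0.57178872],
       [ 0.07561484, -0.0133261 , -0.99704805,  1.08460083],
       [ 0.        ,  0.        ,  0.        ,  1.        ]])}
wrist {'camera_matrix': array([[305.05763804,   0.        , 253.27347544],
       [  0.        , 305.05763804, 196.06039362],
       [  0.        ,   0.        ,   1.        ]]), 'T_tool_cam': array([[ 9.99999364e-01,  6.71415257e-04, -9.06117706e-04,
         8.76954638e-04],
       [-4.07853095e-04,  9.64390068e-01,  2.64483707e-01,
        -6.67807286e-02],
       [ 1.05142931e-03, -2.64483169e-01,  9.64389728e-01,
        -1.42335930e-01],
       [ 0.00000000e+00,  0.00000000e+00,  0.00000000e+00,
         1.00000000e+00]])}
```

View pics/top0.png

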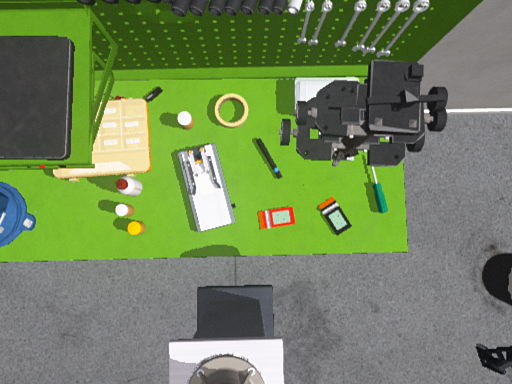

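View pics/scene0.png

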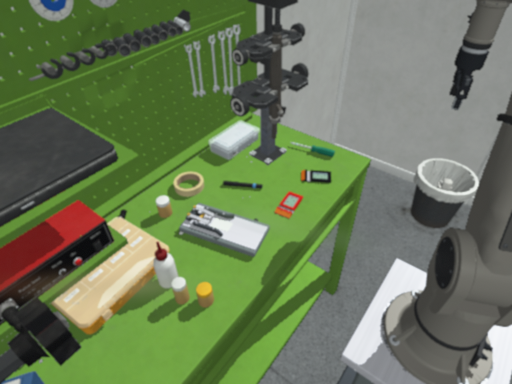

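View pics/wrist0.png

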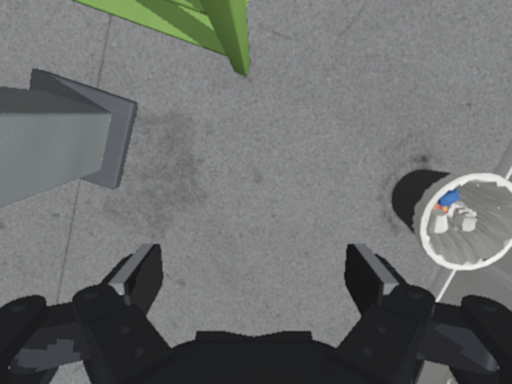

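```bash
cat > h.py <<'E'
import numpy as np,cv2
from scipy.spatial.transform import Rotation as R
def cam(r,n,s=None):
    P=r.camera_params(n);K=P["camera_matrix"]
    if n=="wrist":
        T=np.eye(4);q=s["tool_rot"];T[:3,:3]=R.from_quat([q[1],q[2],q[3],q[0]]).as_matrix();T[:3,3]=s["ee_pos"]
        return K,T@P["T_tool_cam"]
    return K,np.linalg.inv(P["extrinsics"])
def ray(K,T,uv,z):
    d=T[:3,:3]@(np.linalg.inv(K)@np.array([uv[0],uv[1],1.]));o=T[:3,3]
    return o+d*(z-o[2])/d[2]
E
python3 - <<'E'
import cv2
a=cv2.imread("pics/top0.png")
cv2.imwrite("pics/c1.png",cv2.resize(a[135:240,160:245],None,fx=5.5,fy=5.5,interpolation=cv2.INTER_CUBIC))
cv2.imwrite("pics/c2.png",cv2.resize(a[190:245,250:400],None,fx=5,fy=5,interpolation=cv2.INTER_CUBIC))
a=cv2.imread("pics/scene0.png")
cv2.imwrite("pics/c3.png",cv2.resize(a[160:260,170:340],None,fx=4.7,fy=4.7,interpolation=cv2.INTER_CUBIC))
E
```

```text
(no output)
```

View pics/c1.png

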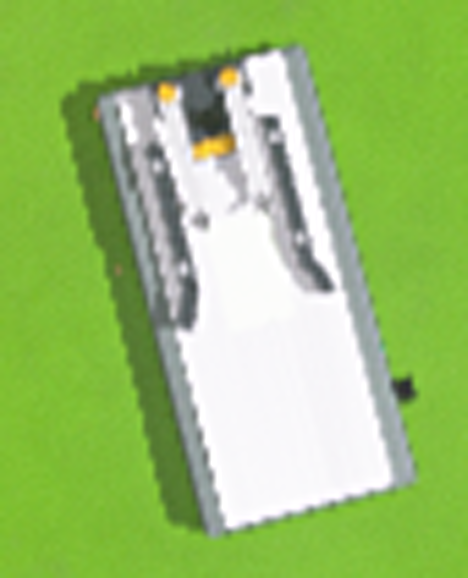

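View pics/c2.png

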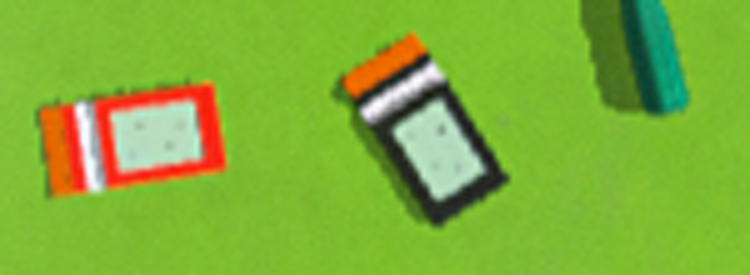

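View pics/c3.png

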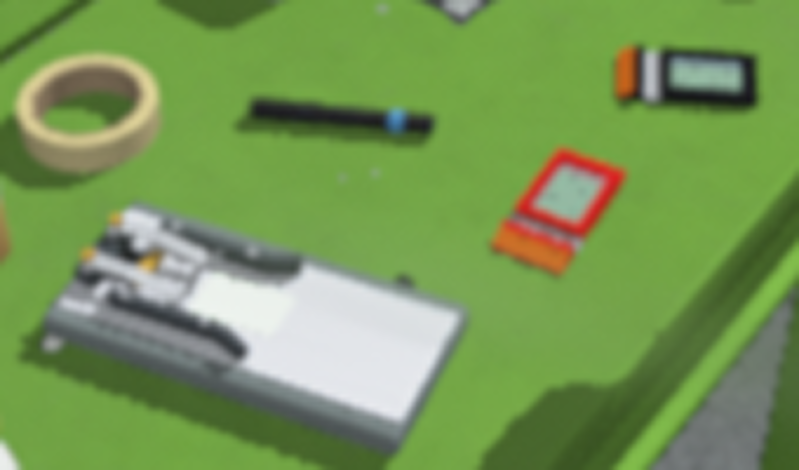

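```bash
python3 - <<'E'
from cell import r
from h import *
K,T=cam(r,"top")
p=np.load("pics/top0_p.npy");d=np.load("pics/top0_d.npy")
hsv=cv2.cvtColor(p,cv2.COLOR_RGB2HSV)
# non-green
m=((hsv[...,0]<35)|(hsv[...,0]>70)|(hsv[...,1]<90)|(hsv[...,2]<60)).astype(np.uint8)
def comp(m,x0,x1,y0,y1):
    mm=np.zeros_like(m);mm[y0:y1,x0:x1]=m[y0:y1,x0:x1]
    c,_=cv2.findContours(mm,cv2.RETR_EXTERNAL,cv2.CHAIN_APPROX_NONE);return max(c,key=cv2.contourArea)
for nm,b,z in [("slide",(310,360,190,242),.01),("stage",(165,242,135,238),.024),("marker",(248,290,132,185),.012),("drv",(360,395,160,218),.02),("red",(252,300,200,235),.01)]:
    c=comp(m,*b);rc=cv2.minAreaRect(c);bx=cv2.boxPoints(rc)
    w=np.array([ray(K,T,q,z) for q in bx]);print(nm,rc);print(w.round(4),"ctr",w.mean(0).round(4), [np.linalg.norm(w[1]-w[0]).round(4),np.linalg.norm(w[2]-w[1]).round(4)])
def px(c):return ray
for nm,pts,o,f,z in [("slide",[(343,78),(414,33),(507,180),(437,225)],(250,190),5,.01),("stage",[(98,103),(297,48),(412,482),(215,533)],(160,135),5.5,.024),("stopface",[(193,157),(233,150)],(160,135),5.5,.033),("noses",[(202,218),(262,203)],(160,135),5.5,.03),("mouth",[(185,325),(322,290)],(160,135),5.5,.036)]:
    w=np.array([ray(K,T,((q[0]+.5)/f+o[0]-.5,(q[1]+.5)/f+o[1]-.5),z) for q in pts]);print(nm,w.round(4),w.mean(0))
E
```

```text
slide ((334.30767822265625, 214.96151733398438), (35.22346496582031, 18.30510711669922), 56.3099365234375)
[[ 0.5199 -0.2669  0.01  ]
 [ 0.5478 -0.3117  0.01  ]
 [ 0.4629 -0.3641  0.01  ]
 [ 0.4353 -0.3194  0.01  ]] ctr [ 0.4915 -0.3155  0.01  ] [np.float64(0.0528), np.float64(0.0998)]
stage ((207.30918884277344, 186.85589599609375), (83.2742919921875, 42.86591339111328), 75.21726989746094)
[[ 0.6804  0.1306  0.024 ]
 [ 0.7092  0.0126  0.024 ]
 [ 0.4792 -0.0429  0.024 ]
 [ 0.4516  0.0736  0.024 ]] ctr [0.5801 0.0435 0.024 ] [np.float64(0.1215), np.float64(0.2365)]
marker ((268.8000183105469, 157.90000915527344), (43.536190032958984, 4.961389064788818), 60.2551155090332)
[[ 0.7117 -0.0973  0.012 ]
 [ 0.7186 -0.1099  0.012 ]
 [ 0.6076 -0.1689  0.012 ]
 [ 0.6008 -0.1563  0.012 ]] ctr [ 0.6597 -0.1331  0.012 ] [np.float64(0.0144), np.float64(0.1257)]
drv ((380.5, 186.0), (52.0, 27.0), 90.0)
[[ 0.6457 -0.4135  0.02  ]
 [ 0.6439 -0.491   0.02  ]
 [ 0.4955 -0.4832  0.02  ]
 [ 0.4974 -0.4065  0.02  ]] ctr [ 0.5706 -0.4485  0.02  ] [np.float64(0.0775), np.float64(0.1487)]
red ((276.171630859375, 217.42027282714844), (19.079421997070312, 35.767417907714844), 81.02737426757812)
[[ 0.5087 -0.0955  0.01  ]
 [ 0.5221 -0.1967  0.01  ]
 [ 0.4683 -0.2034  0.01  ]
 [ 0.4551 -0.1025  0.01  ]] ctr [ 0.4885 -0.1495  0.01  ] [np.float64(0.1021), np.float64(0.0542)]
slide [[ 0.5203 -0.2706  0.01  ]
 [ 0.545  -0.3123  0.01  ]
 [ 0.46   -0.362   0.01  ]
 [ 0.4355 -0.321   0.01  ]] [ 0.49019872 -0.31647081  0.01      ]
stage [[ 0.6767  0.1265  0.024 ]
 [ 0.7031  0.0235  0.024 ]
 [ 0.4779 -0.0312  0.024 ]
 [ 0.4546  0.0695  0.024 ]] [0.57807246 0.04708795 0.024     ]
stopface [[0.6462 0.0768 0.033 ]
 [0.6493 0.0563 0.033 ]] [0.64775686 0.0665721  0.033     ]
noses [[0.6151 0.073  0.03  ]
 [0.6221 0.0423 0.03  ]] [0.61858701 0.05766125 0.03      ]
mouth [[0.5601 0.0816 0.036 ]
 [0.5762 0.012  0.036 ]] [0.56813842 0.0467962  0.036     ]
```

>>> {"name": "step_arm", "arguments": {
  "motion": [
    [-20,-37,8,0,0,-0.02,1],
    [-40,-74,16,0,0,-0.04,1],
    [-60,-111,24,0,0,-0.06,1],
    [-80,-148,32,0,0,-0.08,1],
    [-100,-185,40,0,0,-0.11,1],
    [-120,-222,48,0,0,-0.13,1],
    [-140,-259,56,0,0,-0.15,1],
    [-160,-296,64,0,0,-0.17,1],
    [-180,-333,72,0,0,-0.19,1],
    [-194,-364,80,0,0,-0.21,1]
  ]
}}

```text
clock: 1.15
ee_pos: [0.4917, -0.3138, 0.1509]
tool_rot: [-0.0, 0.869, -0.494, -0.0]
force: [-0.1, -0.2, -0.5]
opening: 0.0854
```

```bash
cat > look.py <<'E'
import sys
from cell import r
from h import *
n=sys.argv[1];s=r.get_state()
p,d=r.camera("wrist")
np.savez(f"pics/{n}.npz",p=p,d=d,ee_pos=s["ee_pos"],tool_rot=s["tool_rot"])
cv2.imwrite(f"pics/{n}.png",p[:,:,::-1])
print(s["clock"],s["ee_pos"].round(4),s["tool_rot"].round(4),s["force"].round(2),s["opening"],s["joints"].round(2))
E
python3 look.py w1
```

```text
1.15 [ 0.4917 -0.3138  0.1509] [-4.000e-04  8.693e-01 -4.943e-01 -1.000e-04] [-0.05 -0.19 -0.48] 0.08536376267007649 [ 0.63  0.36 -0.17  1.79  0.07  1.   -0.6 ]
```

View pics/w1.png

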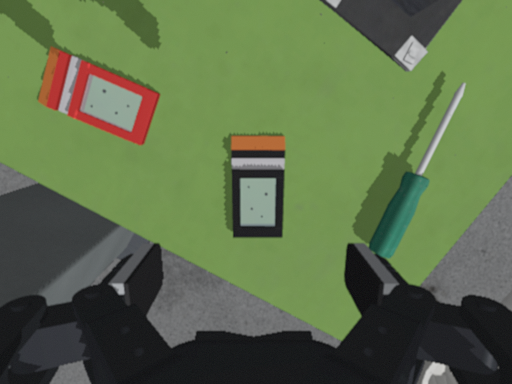

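```bash
python3 - <<'E'
from cell import r
from h import *
a=np.load("pics/w1.npz");K,T=cam(r,"wrist",a)
p=a["p"]
hsv=cv2.cvtColor(p,cv2.COLOR_RGB2HSV)
m=((hsv[...,0]<35)|(hsv[...,0]>75)|(hsv[...,1]<70)|(hsv[...,2]<50)).astype(np.uint8)
mm=np.zeros_like(m);mm[125:245,215:300]=m[125:245,215:300]
c,_=cv2.findContours(mm,cv2.RETR_EXTERNAL,cv2.CHAIN_APPROX_NONE);c=max(c,key=cv2.contourArea)
print(cv2.boundingRect(c),cv2.minAreaRect(c))
for z in (.0,.01):
  q=[ray(K,T,u,z) for u in [(231,136),(285.5,136),(283,237.5),(233,237.5)]]
  print(z,np.round(q,4))
# top face: bevel top edge to rear. 
front=ray(K,T,(258,134.5),.003);rear=ray(K,T,(258,238),.01)
v=front-rear;print(front,rear,np.linalg.norm(v[:2]),np.degrees(np.arctan2(v[1],v[0])))
mid=[ray(K,T,u,.01) for u in [(257.9,152),(258.0,237)]];print(mid)
# side edges fit on top face rows 170-235
E
python3 - <<'E'
import cv2
a=cv2.imread("pics/w1.png");cv2.imwrite("pics/w1c.png",cv2.resize(a[125:250,215:300],None,fx=4.7,fy=4.7,interpolation=cv2.INTER_NEAREST))
E
```

```text
(230, 135, 56, 102) ((257.5, 185.5), (101.0, 55.0), 90.0)
0.0 [[ 0.52   -0.2729  0.    ]
 [ 0.5463 -0.3172  0.    ]
 [ 0.4577 -0.3703  0.    ]
 [ 0.4312 -0.3259  0.    ]]
0.01 [[ 0.521  -0.2732  0.01  ]
 [ 0.5464 -0.3159  0.01  ]
 [ 0.4608 -0.3673  0.01  ]
 [ 0.4352 -0.3243  0.01  ]]
[ 0.53438115 -0.29399995  0.003     ] [ 0.44757451 -0.34608178  0.01      ] 0.10123196143295606 30.962710690124094
[array([ 0.52104729, -0.3018001 ,  0.01      ]), array([ 0.44849699, -0.34552717,  0.01      ])]
```

View pics/w1c.png

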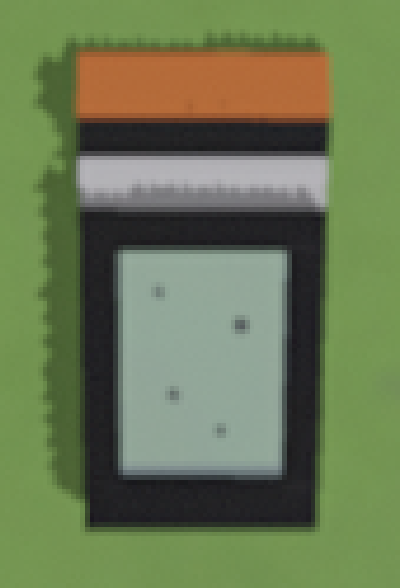

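>>> {"name": "step_arm", "arguments": {
  "motion": [
    [1,11,15,0,0,0,1],
    [2,23,35,0,0,0,1],
    [3,34,58,0,0,0,1],
    [3,34,82,0,0,0,1],
    [3,34,105,0,0,0,1],
    [3,34,124,0,0,0,1],
    [3,34,138,0,0,0,1],
    [3,34,146,0,0,0,1],
    [3,34,150,0,0,0,1],
    [3,34,151,0,0,0,1]
  ]
}}

```text
clock: 2.2
ee_pos: [0.4626, -0.3365, 0.0004]
tool_rot: [0.0, 0.869, -0.496, 0.0]
force: [-0.0, 0.7, -0.0]
opening: 0.0854
```

```bash
python3 look.py w2
```

```text
2.2 [ 4.626e-01 -3.365e-01  4.000e-04] [ 0.000e+00  8.686e-01 -4.956e-01  2.000e-04] [-0.02  0.72 -0.04] 0.08539395661588543 [ 0.66  0.54 -0.14  1.91  0.11  0.7  -0.58]
```

View pics/w2.png

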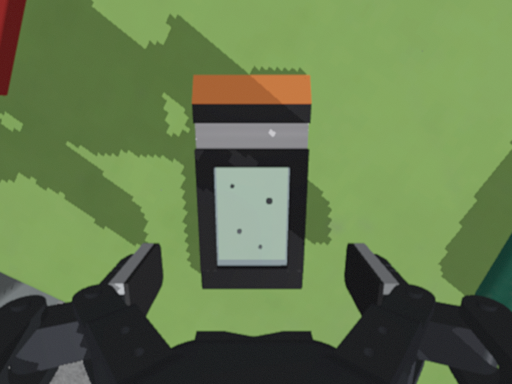

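>>> {"name": "step_arm", "arguments": {
  "motion": [
    [0,0,1,0,0,0,0.8],
    [0,0,2,0,0,0,0.5],
    [0,0,2,0,0,0,0.2],
    [0,0,2,0,0,0,-0.2],
    [0,0,2,0,0,0,-0.5],
    [0,0,2,0,0,0,-0.5],
    [0,0,2,0,0,0,-0.5],
    [0,0,2,0,0,0,-0.5],
    [0,0,2,0,0,0,-0.5],
    [0,0,2,0,0,0,-0.5]
  ]
}}

```text
clock: 3.25
ee_pos: [0.463, -0.3367, -0.001]
tool_rot: [0.0, 0.869, -0.496, 0.001]
force: [-0.3, 0.2, 5.3]
opening: 0.0482
```

```bash
python3 look.py w3
```

```text
3.25 [ 0.463  -0.3367 -0.001 ] [ 1.000e-04  8.686e-01 -4.956e-01  6.000e-04] [-0.3   0.17  5.31] 0.04821363710066648 [ 0.66  0.54 -0.14  1.91  0.11  0.69 -0.58]
```

View pics/w3.png

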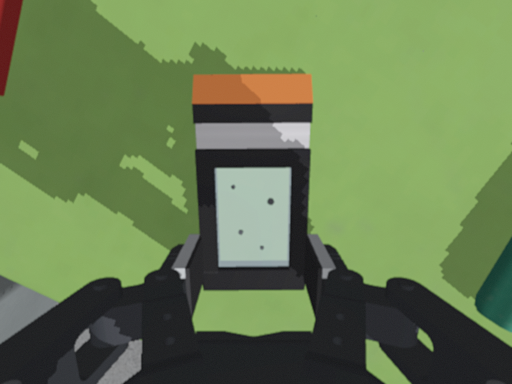

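>>> {"name": "step_arm", "arguments": {
  "motion": [
    [0,0,-10,0,0,0,-0.5],
    [0,0,-25,0,0,0,-0.5],
    [0,0,-45,0,0,0,-0.5],
    [-10,-6,-65,0,0,0.01,-0.5],
    [-25,-17,-85,0,0,0.03,-0.5],
    [-50,-33,-100,0,0,0.05,-0.5],
    [-75,-50,-110,0,0,0.08,-0.5],
    [-100,-66,-118,0,0,0.11,-0.5],
    [-125,-83,-120,0,0,0.14,-0.5],
    [-150,-99,-120,0,0,0.17,-0.5]
  ]
}}

```text
clock: 4.3
ee_pos: [0.4718, -0.1558, 0.1199]
tool_rot: [-0.0, 0.823, -0.568, 0.001]
force: [0.7, 0.3, -1.3]
opening: 0.0482
```

```bash
python3 look.py w4
```

```text
4.3 [ 0.4718 -0.1558  0.1199] [-3.00e-04  8.23e-01 -5.68e-01  1.20e-03] [ 0.71  0.32 -1.35] 0.04816601275832703 [ 0.41  0.25 -0.2   2.01  0.06  0.88 -1.04]
```

View pics/w4.png

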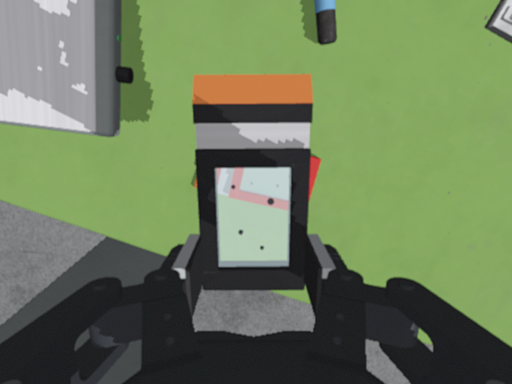

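>>> {"name": "step_arm", "arguments": {
  "motion": [
    [-25,-8,-5,0,0,0.02,-0.5],
    [-50,-16,-10,0,0,0.04,-0.5],
    [-75,-25,-15,0,0,0.06,-0.5],
    [-100,-34,-20,0,0,0.08,-0.5],
    [-120,-41,-25,0,0,0.1,-0.5],
    [-138,-48,-30,0,0,0.12,-0.5],
    [-150,-53,-30,0,0,0.12,-0.5],
    [-158,-56,-30,0,0,0.12,-0.5],
    [-163,-57,-30,0,0,0.12,-0.5],
    [-165,-58,-30,0,0,0.12,-0.5]
  ]
}}

```text
clock: 5.35
ee_pos: [0.4665, 0.0179, 0.1484]
tool_rot: [0.0, 0.788, -0.616, 0.0]
force: [-1.0, 0.6, -1.1]
opening: 0.048
```

```bash
python3 look.py w5
```

```text
5.35 [0.4665 0.0179 0.1484] [ 2.000e-04  7.879e-01 -6.158e-01  0.000e+00] [-0.99  0.61 -1.07] 0.04796535807517074 [ 0.15  0.17 -0.31  2.05  0.06  0.93 -1.52]
```

View pics/w5.png

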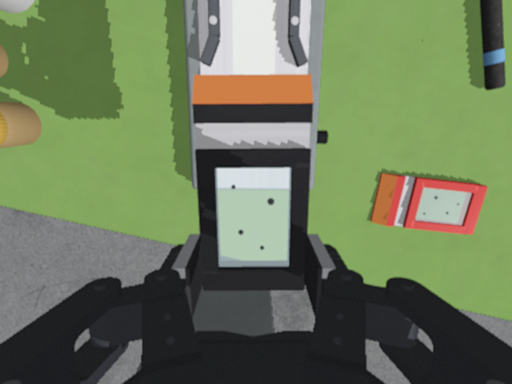

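```bash
python3 - <<'E'
import cv2
a=cv2.imread("pics/w5.png");cv2.imwrite("pics/w5c.png",cv2.resize(a[0:200,180:340],None,fx=3,fy=3,interpolation=cv2.INTER_CUBIC))
E
```

```text
(no output)
```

View pics/w5c.png

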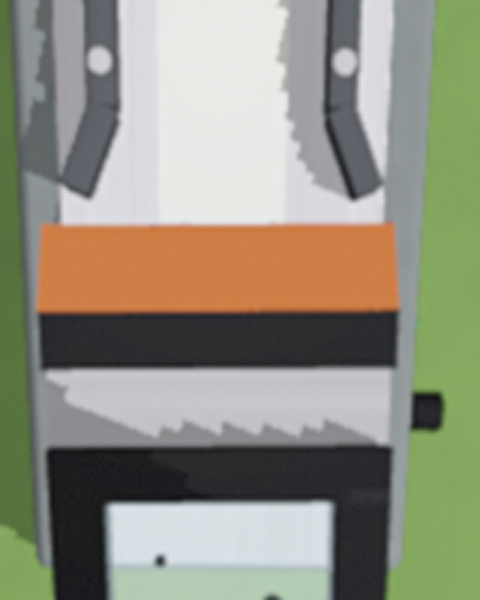

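```bash
python3 - <<'E'
from cell import r
from h import *
a=np.load("pics/w5.npz");K,T=cam(r,"wrist",a)
c=lambda u,v:((u+.5)/3+180-.5,(v+.5)/3-.5)
P={}
for nm,u,v,z in [("scL",99,60,.037),("scR",344,61,.037),("mL",90,198,.036),("mR",355,198,.036),("kL",119,105,.036),("kR",327,108,.036),("rearL",47,566,.02),("rearR",398,566,.02),("sideL0",12,10,.024),("sideR0",435,10,.024),("sideL1",40,500,.024),("sideR1",405,500,.024)]:
    P[nm]=ray(K,T,c(u,v),z);print(nm,P[nm].round(4))
m=lambda a,b:(P[a]+P[b])/2
q=T[:3,:3]
s=m("scL","scR");k=m("mL","mR");e=m("rearL","rearR");kk=m("kL","kR")
for x in (s,kk,k,e):print(x.round(4))
for x,y in((s,k),(s,e),(k,e)):
  v=x-y;print(np.degrees(np.arctan2(v[1],v[0])),np.linalg.norm(v))
for x,y in(("scL","scR"),("mL","mR"),("kL","kR"),("sideL0","sideR0"),("sideL1","sideR1")):
  v=P[x]-P[y];print(x,np.degrees(np.arctan2(v[1],v[0]))-90,np.linalg.norm(v))
for x,y in(("sideL0","sideL1"),("sideR0","sideR1")):
  v=P[x]-P[y];print(np.degrees(np.arctan2(v[1],v[0])))
qt=a["tool_rot"];th=2*np.arctan2(qt[2],qt[1])+np.pi/2;print("tool f",np.degrees(th))
f=np.array([np.cos(th),np.sin(th)]);l=np.array([-f[1],f[0]])
for n,x in(("s",s),("kk",kk),("k",k),("e",e)):
  d=x[:2]-a["ee_pos"][:2];print(n,"along",d@f,"lat",d@l)
# slide in hand, z height of top = ee z + .011
zt=a["ee_pos"][2]+.011
for uv in [(193.5,75),(311,75),(203,288),(304,288)]:
  z=zt if uv[1]>100 else zt-.007
  d=ray(K,T,uv,z)[:2]-a["ee_pos"][:2];print("slide",d@f,d@l)
E
```

```text
scL [0.5888 0.0788 0.037 ]
scR [0.6032 0.0198 0.037 ]
mL [0.5572 0.0746 0.036 ]
mR [0.5738 0.0082 0.036 ]
kL [0.5803 0.072  0.036 ]
kR [0.5923 0.021  0.036 ]
rearL [0.4537 0.0686 0.02  ]
rearR [ 0.4796 -0.0351  0.02  ]
sideL0 [0.5976 0.1053 0.024 ]
sideR0 [ 6.239e-01 -4.000e-04  2.400e-02]
sideL1 [0.4741 0.0739 0.024 ]
sideR1 [ 0.5    -0.0303  0.024 ]
[0.596  0.0493 0.037 ]
[0.5863 0.0465 0.036 ]
[0.5655 0.0414 0.036 ]
[0.4667 0.0167 0.02  ]
14.471600840801328 0.031537710841494516
14.137505989026952 0.13444061121817033
14.034096687667844 0.10308951308779693
scL 13.779080569575356 0.060780052700329865
mL 13.993626781635058 0.06843795104831872
kL 13.241604473932654 0.052433693201332295
sideL0 13.986556118867483 0.10889081613566813
sideL1 14.006611967463243 0.10741950580109963
14.242352314082561
13.580645567702854
tool f 13.97601210155234
s along 0.13322984855075692 lat -0.0007949342670897069
kk along 0.12311378946105662 lat -0.0011861857553439642
k along 0.10170917490265116 lat -0.0010675840265469796
e along -0.00013107769766463484 lat -0.0011708263770116762
slide 0.08212362352489394 0.024615469722765626
slide 0.08213990823660201 -0.025201881610226507
slide -0.015598066303040576 0.023695590665869626
slide -0.015555410479615672 -0.025460095315238383
```

>>> {"name": "step_arm", "arguments": {
  "motion": [
    [1,-5,5,0,0,0,-0.5],
    [1,-12,18,0,0,0,-0.5],
    [1,-17,34,0,0,0,-0.5],
    [1,-17,52,0,0,0,-0.5],
    [1,-17,70,0,0,0,-0.5],
    [1,-17,87,0,0,0,-0.5],
    [1,-17,102,0,0,0,-0.5],
    [1,-17,112,0,0,0,-0.5],
    [1,-17,118,0,0,0,-0.5],
    [1,-17,121,0,0,0,-0.5]
  ]
}}

```text
clock: 6.4
ee_pos: [0.4835, 0.0209, 0.0265]
tool_rot: [0.0, 0.788, -0.616, -0.0]
force: [-0.6, -0.5, -0.4]
opening: 0.0484
```

```bash
python3 look.py w6
```

```text
6.4 [0.4835 0.0209 0.0265] [ 3.000e-04  7.878e-01 -6.160e-01 -3.000e-04] [-0.64 -0.5  -0.4 ] 0.048419128866677694 [ 0.1   0.39 -0.28  2.1   0.17  0.67 -1.61]
```

View pics/w6.png

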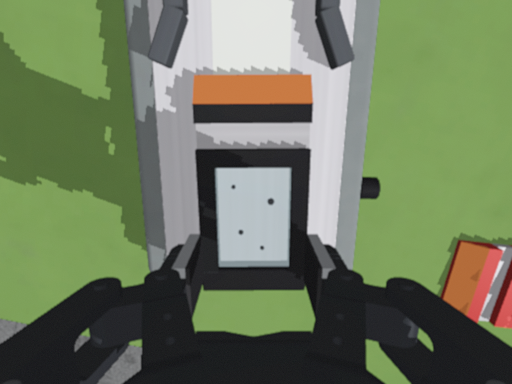

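>>> {"name": "step_arm", "arguments": {
  "motion": [
    [0,0,1,0,0,0,-0.5],
    [0,0,2,0,0,0,-0.5],
    [0,0,2.5,0,0,0,-0.5],
    [0,0,3,0,0,0,-0.5],
    [0,0,3,0,0,0,-0.5],
    [0,0,3,0,0,0,-0.5],
    [0,0,3,0,0,0,-0.5],
    [0,0,3,0,0,0,-0.5],
    [0,0,3,0,0,0,-0.5],
    [0,0,3,0,0,0,-0.5]
  ]
}}

```text
clock: 7.45
ee_pos: [0.4836, 0.0211, 0.0243]
tool_rot: [0.0, 0.788, -0.616, 0.0]
force: [0.1, -0.4, -0.1]
opening: 0.0482
```

>>> {"name": "step_arm", "arguments": {
  "motion": [
    [0,0,0.5,0,0,0,-0.5],
    [0,0,1,0,0,0,-0.5],
    [0,0,1,0,0,0,-0.5],
    [0,0,1,0,0,0,-0.5],
    [0,0,1,0,0,0,-0.5],
    [0,0,1,0,0,0,-0.5],
    [0,0,1,0,0,0,-0.5],
    [0,0,1,0,0,0,-0.5],
    [0,0,1,0,0,0,-0.5],
    [0,0,1,0,0,0,-0.5]
  ]
}}

```text
clock: 8.45
ee_pos: [0.4835, 0.0211, 0.0233]
tool_rot: [0.0, 0.788, -0.616, 0.0]
force: [-0.4, 0.5, -0.2]
opening: 0.0483
```

>>> {"name": "step_arm", "arguments": {
  "motion": [
    [0,-4,0.5,0,0,0,-0.5],
    [0,-8,0.5,0,0,0,-0.5],
    [0,-12,0.5,0,0,0,-0.5],
    [0,-16,0.5,0,0,0,-0.5],
    [0,-20,0.5,0,0,0,-0.5],
    [0,-24,0.5,0,0,0,-0.5],
    [0,-28,0.5,0,0,0,-0.5],
    [0,-32,0.5,0,0,0,-0.5],
    [0,-36,0.5,0,0,0,-0.5],
    [0,-38,0.5,0,0,0,-0.5]
  ]
}}

```text
clock: 9.45
ee_pos: [0.5211, 0.0304, 0.023]
tool_rot: [-0.0, 0.788, -0.616, 0.0]
force: [-2.0, -1.0, 5.8]
opening: 0.048
```

```bash
python3 look.py w7
```

```text
9.45 [0.5211 0.0304 0.023 ] [-2.000e-04  7.879e-01 -6.158e-01  2.000e-04] [-2.02 -0.97  5.77] 0.04804753541630569 [ 0.08  0.44 -0.27  2.02  0.18  0.7  -1.63]
```

View pics/w7.png

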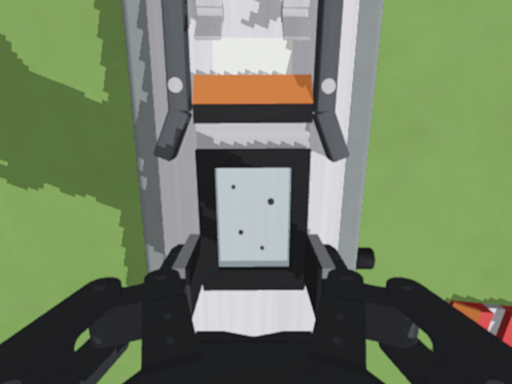

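>>> {"name": "step_arm", "arguments": {
  "motion": [
    [0,0,0,0,0,0,-0.1],
    [0,0,0,0,0,0,0.4],
    [0,0,0,0,0,0,0.6],
    [0,0,0,0,0,0,0.6],
    [0,0,-2,0,0,0,0.6],
    [0,10,-5,0,0,0,0.6],
    [0,20,-5,0,0,0,0.6],
    [0,30,-5,0,0,0,0.6],
    [0,38,-5,0,0,0,0.6],
    [0,42,-5,0,0,0,0.6]
  ]
}}

```text
clock: 10.5
ee_pos: [0.4782, 0.0196, 0.0277]
tool_rot: [0.0, 0.788, -0.616, -0.0]
force: [0.1, 0.1, 0.2]
opening: 0.0686
```

>>> {"name": "step_arm", "arguments": {
  "motion": [
    [0,0,0,0,0,0,0.2],
    [0,0,0,0,0,0,-0.2],
    [0,0,0,0,0,0,-0.6],
    [0,0,0,0,0,0,-1],
    [0,0,0,0,0,0,-1],
    [0,0,0,0,0,0,-1],
    [0,0,0,0,0,0,-1],
    [0,0,0,0,0,0,-1],
    [0,0,0,0,0,0,-1],
    [0,0,0,0,0,0,-1]
  ]
}}

```text
clock: 11.5
ee_pos: [0.4796, 0.0201, 0.0278]
tool_rot: [0.0, 0.788, -0.616, 0.0]
force: [0.2, -0.1, 0.6]
opening: -0.0002
```

```bash
python3 look.py w8
```

```text
11.5 [0.4796 0.0201 0.0278] [ 1.000e-04  7.878e-01 -6.159e-01  0.000e+00] [ 0.22 -0.13  0.59] -0.000235867495110274 [ 0.11  0.38 -0.28  2.11  0.16  0.67 -1.61]
```

View pics/w8.png

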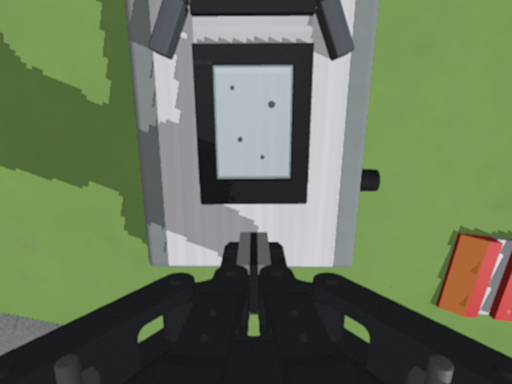

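>>> {"name": "step_arm", "arguments": {
  "motion": [
    [0,-3,1,0,0,0,-1],
    [0,-6,1,0,0,0,-1],
    [0,-9,1,0,0,0,-1],
    [0,-12,1,0,0,0,-1],
    [0,-15,1,0,0,0,-1],
    [0,-17,1,0,0,0,-1],
    [0,-19,1,0,0,0,-1],
    [0,-21,1,0,0,0,-1],
    [0,-23,1,0,0,0,-1],
    [0,-25,1,0,0,0,-1]
  ]
}}

```text
clock: 12.55
ee_pos: [0.504, 0.0262, 0.0268]
tool_rot: [0.0, 0.788, -0.616, 0.0]
force: [0.4, -0.7, -0.6]
opening: 0.0001
```

```bash
python3 look.py w9
```

```text
12.55 [0.504  0.0262 0.0268] [ 1.000e-04  7.878e-01 -6.159e-01  0.000e+00] [ 0.42 -0.67 -0.64] 0.00010177491153813403 [ 0.09  0.41 -0.27  2.06  0.17  0.69 -1.62]
```

View pics/w9.png

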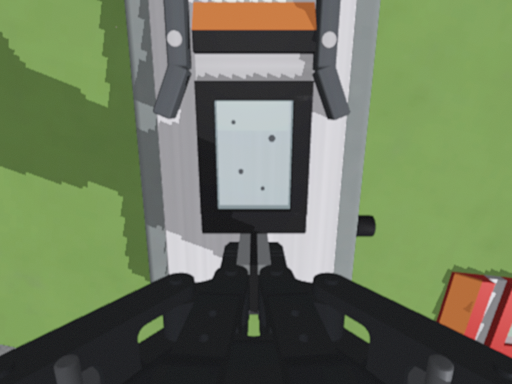

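>>> {"name": "step_arm", "arguments": {
  "motion": [
    [0,-1.5,0,0,0,0,-1],
    [0,-3,0,0,0,0,-1],
    [0,-4.5,0,0,0,0,-1],
    [0,-6,0,0,0,0,-1],
    [0,-7.5,0,0,0,0,-1],
    [0,-9,0,0,0,0,-1],
    [0,-10.5,0,0,0,0,-1],
    [0,-12,0,0,0,0,-1],
    [0,-13.5,0,0,0,0,-1],
    [0,-15,0,0,0,0,-1]
  ]
}}

```text
clock: 13.6
ee_pos: [0.5154, 0.0288, 0.026]
tool_rot: [0.003, 0.788, -0.616, -0.002]
force: [-7.2, -2.5, 4.6]
opening: -0.0001
```

```bash
python3 look.py w10
```

```text
13.6 [0.5154 0.0288 0.026 ] [ 0.0028  0.7877 -0.616  -0.0021] [-7.19 -2.51  4.61] -0.00013175440717624496 [ 0.09  0.43 -0.27  2.03  0.18  0.71 -1.62]
```

View pics/w10.png

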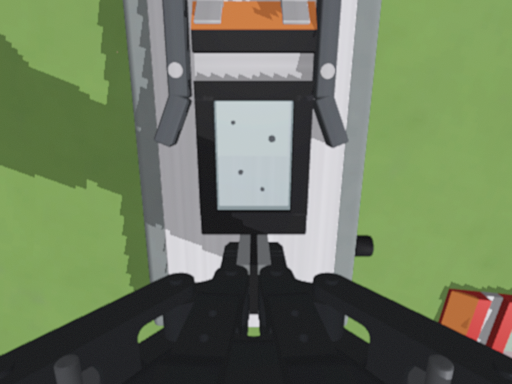

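>>> {"name": "step_arm", "arguments": {
  "motion": [
    [0,-1,0,0,0,0,-1],
    [0,-2,-0.5,0,0,0,-1],
    [0,-3,-0.5,0,0,0,-1],
    [0,-4,-0.5,0,0,0,-1],
    [0,-5,-0.5,0,0,0,-1],
    [0,-6,-0.5,0,0,0,-1],
    [0,-7,-0.5,0,0,0,-1],
    [0,-8,-0.5,0,0,0,-1],
    [0,-9,-0.5,0,0,0,-1],
    [0,-10,-0.5,0,0,0,-1]
  ]
}}

```text
clock: 14.65
ee_pos: [0.5226, 0.0305, 0.0259]
tool_rot: [0.005, 0.788, -0.616, -0.004]
force: [-10.0, -2.6, 5.8]
opening: -0.0003
```

```bash
python3 look.py w11
```

```text
14.65 [0.5226 0.0305 0.0259] [ 0.0049  0.7876 -0.6161 -0.0036] [-10.    -2.56   5.82] -0.0002988704459665855 [ 0.08  0.45 -0.27  2.01  0.18  0.72 -1.63]
```

View pics/w11.png

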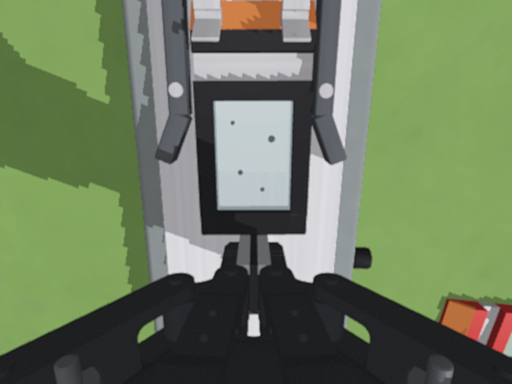

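>>> {"name": "step_arm", "arguments": {
  "motion": [
    [0,-1,-0.5,0,0,0,-1],
    [0,-2,-0.5,0,0,0,-1],
    [0,-3,-0.5,0,0,0,-1],
    [0,-4,-0.5,0,0,0,-1],
    [0,-5,-0.5,0,0,0,-1],
    [0,-6,-0.5,0,0,0,-1],
    [0,-6,-0.5,0,0,0,-1],
    [0,-6,-0.5,0,0,0,-1],
    [0,-6,-0.5,0,0,0,-1],
    [0,-6,-0.5,0,0,0,-1]
  ]
}}

```text
clock: 15.7
ee_pos: [0.5363, 0.0342, 0.0287]
tool_rot: [-0.002, 0.788, -0.616, 0.002]
force: [0.1, -0.1, -0.5]
opening: -0.0
```

```bash
python3 look.py w12
```

```text
15.7 [0.5363 0.0342 0.0287] [-0.0018  0.7879 -0.6158  0.0016] [ 0.12 -0.11 -0.53] -4.7776572209449885e-05 [ 0.08  0.45 -0.27  1.99  0.18  0.72 -1.63]
```

View pics/w12.png

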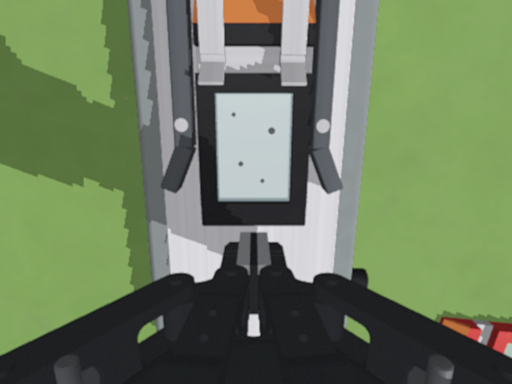

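>>> {"name": "step_arm", "arguments": {
  "motion": [
    [0,-0.5,0,0,0,0,-1],
    [0,-1,0,0,0,0,-1],
    [0,-1.5,0,0,0,0,-1],
    [0,-2,0,0,0,0,-1],
    [0,-2.5,0,0,0,0,-1],
    [0,-3,0,0,0,0,-1],
    [0,-3.5,0,0,0,0,-1],
    [0,-4,0,0,0,0,-1],
    [0,-4.5,0,0,0,0,-1],
    [0,-5,0,0,0,0,-1]
  ]
}}

```text
clock: 16.75
ee_pos: [0.5389, 0.0348, 0.0278]
tool_rot: [0.0, 0.788, -0.616, 0.0]
force: [-0.1, -0.0, -1.0]
opening: 0.0001
```

```bash
python3 look.py w13;python3 - <<'E'
import cv2
a=cv2.imread("pics/w13.png");cv2.imwrite("pics/w13c.png",cv2.resize(a[0:250,150:360],None,fx=2.4,fy=2.4,interpolation=cv2.INTER_CUBIC))
E
```

```text
16.75 [0.5389 0.0348 0.0278] [ 1.000e-04  7.878e-01 -6.159e-01  0.000e+00] [-0.05 -0.04 -0.95] 0.0001237544521859506 [ 0.08  0.46 -0.27  1.98  0.18  0.73 -1.63]
```

View pics/w13c.png

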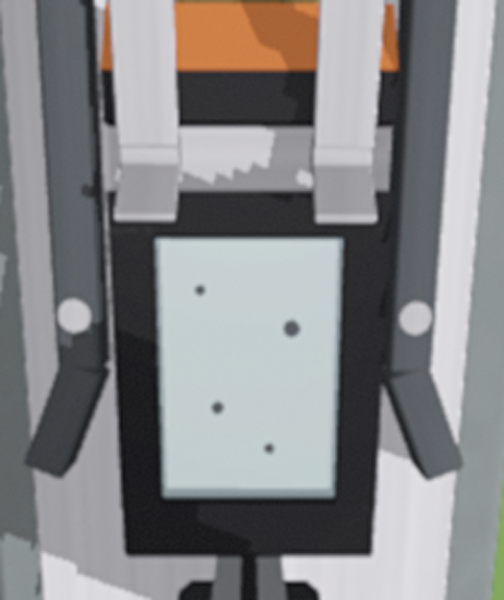

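>>> {"name": "step_arm", "arguments": {
  "motion": [
    [0,-0.4,0,0,0,0,-1],
    [0,-0.8,0,0,0,0,-1],
    [0,-1.2,0,0,0,0,-1],
    [0,-1.6,0,0,0,0,-1],
    [0,-2,0,0,0,0,-1],
    [0,-2.4,0,0,0,0,-1],
    [0,-2.8,0,0,0,0,-1],
    [0,-3.2,0,0,0,0,-1],
    [0,-3.6,0,0,0,0,-1],
    [0,-4,0,0,0,0,-1]
  ]
}}

```text
clock: 17.8
ee_pos: [0.5402, 0.0351, 0.0272]
tool_rot: [0.002, 0.788, -0.616, -0.002]
force: [-7.5, -1.5, 4.0]
opening: -0.0002
```

>>> {"name": "step_arm", "arguments": {
  "motion": [
    [0,-0.4,0,0,0,0,-1],
    [0,-0.8,0,0,0,0,-1],
    [0,-1.2,0,0,0,0,-1],
    [0,-1.6,0,0,0,0,-1],
    [0,-2,0,0,0,0,-1],
    [0,-2,0,0,0,0,-1],
    [0,-2,0,0,0,0,-1],
    [0,-2,0,0,0,0,-1],
    [0,-2,0,0,0,0,-1],
    [0,-2,0,0,0,0,-1]
  ]
}}

```text
clock: 18.8
ee_pos: [0.5402, 0.035, 0.0267]
tool_rot: [0.004, 0.788, -0.616, -0.003]
force: [-9.4, -2.4, 5.3]
opening: 0.0002
```

```bash
python3 look.py w14;python3 - <<'E'
import cv2
a=cv2.imread("pics/w14.png");cv2.imwrite("pics/w14c.png",cv2.resize(a[0:250,150:360],None,fx=2.4,fy=2.4,interpolation=cv2.INTER_CUBIC))
E
```

```text
18.8 [0.5402 0.035  0.0267] [ 0.0039  0.7877 -0.616  -0.0029] [-9.43 -2.38  5.31] 0.0001584114957666219 [ 0.07  0.47 -0.27  1.97  0.18  0.74 -1.63]
```

View pics/w14c.png

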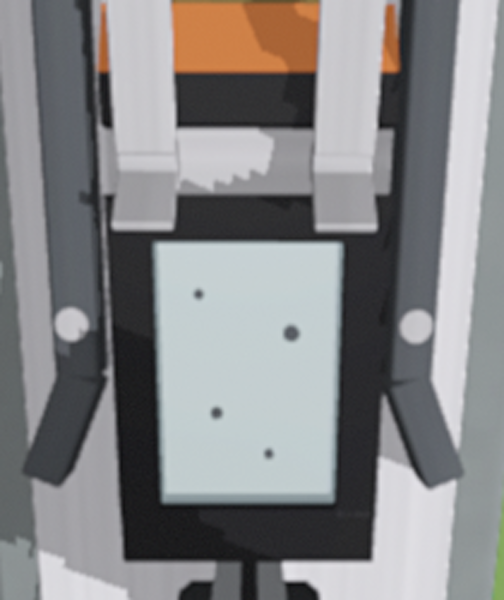

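```bash
python3 - <<'E'
from cell import r
from h import *
def pt(a,K,T,u,v):
    z=np.median(a["d"][v-1:v+2,u-1:u+2]);return T[:3,:3]@(z*np.linalg.inv(K)@np.array([u,v,1.]))+T[:3,3]
for n in("w10","w11","w12","w13","w14"):
    a=np.load(f"pics/{n}.npz");K,T=cam(r,"wrist",a)
    col=[];
    for u in (210,295):
        for v in range(4,110,6):
            p=pt(a,K,T,u,v);col.append(round(p[2]*1e3,1))
    print(n,"L",col[:len(col)//2]);print("   R",col[len(col)//2:])
    print("   ctr",[round(pt(a,K,T,252,v)[2]*1e3,1) for v in range(4,110,6)], [round(pt(a,K,T,u,150)[2]*1e3,1) for u in (203,253,300)],"deck",round(pt(a,K,T,335,200)[2]*1e3,1))
E
```

```text
w10 L [np.float64(35.0), np.float64(37.8), np.float64(40.1), np.float64(41.8), np.float64(32.9), np.float64(33.6), np.float64(33.7), np.float64(34.1), np.float64(32.7), np.float64(28.7), np.float64(28.9), np.float64(28.8), np.float64(28.6), np.float64(33.8), np.float64(33.9), np.float64(33.8), np.float64(33.7), np.float64(33.9)]
   R [np.float64(35.2), np.float64(38.0), np.float64(40.0), np.float64(42.1), np.float64(33.3), np.float64(33.2), np.float64(33.1), np.float64(34.2), np.float64(32.0), np.float64(29.0), np.float64(28.9), np.float64(28.7), np.float64(28.5), np.float64(33.7), np.float64(34.2), np.float64(34.0), np.float64(33.8), np.float64(33.6)]
   ctr [np.float64(27.4), np.float64(29.1), np.float64(31.0), np.float64(31.9), np.float64(33.7), np.float64(33.4), np.float64(33.7), np.float64(34.0), np.float64(32.7), np.float64(28.4), np.float64(28.8), np.float64(29.4), np.float64(29.3), np.float64(34.1), np.float64(33.9), np.float64(33.7), np.float64(33.5), np.float64(30.7)] [np.float64(33.9), np.float64(30.6), np.float64(33.7)] deck 23.6
w11 L [np.float64(39.8), np.float64(38.9),
[... 3489 characters left out ...]
.float64(40.1), np.float64(40.2), np.float64(39.3), np.float64(39.6), np.float64(38.6), np.float64(38.5), np.float64(38.2), np.float64(37.8), np.float64(37.8), np.float64(36.8), np.float64(35.8), np.float64(36.8), np.float64(39.4), np.float64(42.1), np.float64(43.3), np.float64(34.0), np.float64(33.9)]
   ctr [np.float64(27.4), np.float64(29.1), np.float64(31.1), np.float64(32.0), np.float64(33.5), np.float64(34.3), np.float64(33.2), np.float64(33.6), np.float64(33.0), np.float64(28.9), np.float64(29.1), np.float64(28.8), np.float64(28.9), np.float64(33.7), np.float64(33.6), np.float64(34.2), np.float64(33.4), np.float64(30.6)] [np.float64(33.9), np.float64(30.9), np.float64(34.1)] deck 35.6
```

```bash
python3 - <<'E'
from cell import r
from h import *
a=np.load("pics/w14.npz");K,T=cam(r,"wrist",a)
qt=a["tool_rot"];th=2*np.arctan2(qt[2],qt[1])+np.pi/2
f=np.array([np.cos(th),np.sin(th)])
def al(u,v,z):return (ray(K,T,(u,v),z)[:2]-a["ee_pos"][:2])@f*1e3
for nm,u,v,z in [("groove front wall",252,52.5,.034),("groove rear wall",252,81,.034),("bevel top",252,30,.034),("bevel front",252,1,.027),("slide rear",252,232,.034)]:
    print(nm,al(u,v,z).round(1))
for u in(208,212,293,298):
  l=[]
  for v in range(56,94,2):
    z=a["d"][v,u];p=T[:3,:3]@(z*np.linalg.inv(K)@np.array([u,v,1.]))+T[:3,3]
    l.append((round(float((p[:2]-a["ee_pos"][:2])@f*1e3),1),round(float(p[2]*1e3),1)))
  print(u,l)
for n in ["scene"]:
    p,d=r.camera(n);cv2.imwrite(f"pics/{n}1.png",cv2.resize(p[170:270,170:290,::-1],None,fx=6,fy=6,interpolation=cv2.INTER_CUBIC))
E
```

```text
groove front wall 90.3
groove rear wall 79.4
bevel top 98.4
bevel front 110.6
slide rear 12.2
208 [(88.7, 35.9), (87.8, 36.8), (87.0, 37.5), (86.2, 37.4), (85.8, 35.0), (85.0, 35.5), (84.3, 34.7), (83.6, 35.0), (82.9, 34.2), (82.0, 35.6), (81.1, 36.9), (80.3, 37.3), (79.5, 37.5), (78.6, 39.8), (77.8, 40.7), (76.9, 41.9), (76.2, 41.8), (75.4, 43.2), (74.6, 43.2)]
212 [(88.3, 38.4), (87.6, 37.9), (87.0, 36.9), (86.1, 38.2), (85.5, 37.4), (85.1, 35.1), (84.2, 36.2), (83.5, 35.1), (82.6, 37.0), (81.9, 36.1), (81.1, 37.0), (80.2, 37.8), (79.4, 39.2), (78.5, 40.4), (77.7, 41.4), (77.0, 41.3), (76.2, 41.5), (75.4, 42.8), (74.7, 43.0)]
293 [(88.4, 37.8), (87.6, 37.8), (87.2, 36.0), (86.2, 38.0), (85.4, 38.6), (85.0, 35.6), (84.1, 36.6), (83.7, 33.6), (82.8, 35.1), (82.0, 35.4), (81.2, 36.1), (80.3, 37.1), (79.3, 39.8), (78.6, 39.5), (77.8, 40.3), (77.1, 39.5), (76.3, 40.2), (75.4, 42.6), (74.7, 42.1)]
298 [(88.4, 37.5), (87.8, 36.7), (87.0, 36.9), (86.3, 37.3), (85.5, 37.5), (85.0, 36.0), (84.3, 35.5), (83.5, 35.4), (82.7, 36.2), (81.9, 36.8), (81.0, 37.5), (80.3, 37.6), (79.5, 37.7), (78.6, 40.0), (77.8, 40.6), (77.0, 41.0), (76.2, 41.5), (75.5, 42.0), (74.7, 42.2)]
```

View pics/scene1.png

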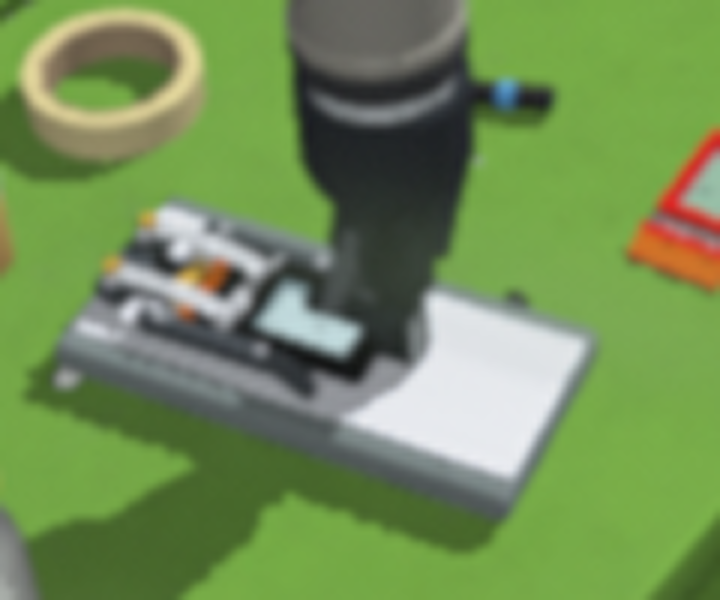

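>>> {"name": "step_arm", "arguments": {
  "motion": [
    [0,3,0,0,0,0,-1],
    [0,7,0,0,0,0,-1],
    [0,14,-1,0,0,0,-1],
    [0,22,-4,0,0,0,-1],
    [0,30,-10,0,0,0,-1],
    [0,32,-20,0,0,0,-1],
    [0,32,-32,0,0,0,-1],
    [0,32,-44,0,0,0,-1],
    [0,32,-54,0,0,0,-1],
    [0,32,-60,0,0,0,-1]
  ]
}}

```text
clock: 19.9
ee_pos: [0.5147, 0.0288, 0.0894]
tool_rot: [-0.001, 0.788, -0.616, 0.001]
force: [0.8, 0.1, -0.5]
opening: -0.0002
```

>>> {"name": "step_arm", "arguments": {
  "motion": [
    [0,-5,-3,0,0,0,-1],
    [0,-12,-6,0,0,0,-1],
    [0,-20,-10,0,0,0,-1],
    [0,-30,-13,0,0,0,-1],
    [0,-40,-16,0,0,0,-1],
    [0,-50,-18,0,0,0,-1],
    [0,-55,-20,0,0,0,-1],
    [0,-58,-20,0,0,0,-1],
    [0,-60,-20,0,0,0,-1],
    [0,-60,-20,0,0,0,-1]
  ]
}}

```text
clock: 20.9
ee_pos: [0.5717, 0.043, 0.1076]
tool_rot: [0.0, 0.788, -0.616, -0.0]
force: [0.5, -0.1, -0.1]
opening: -0.0006
```

```bash
python3 look.py w15;python3 - <<'E'
import cv2
a=cv2.imread("pics/w15.png");cv2.imwrite("pics/w15c.png",cv2.resize(a[0:250,150:360],None,fx=2.4,fy=2.4,interpolation=cv2.INTER_CUBIC))
E
```

```text
20.9 [0.5717 0.043  0.1076] [ 2.000e-04  7.879e-01 -6.159e-01 -1.000e-04] [ 0.5  -0.06 -0.07] -0.0005964781823664031 [ 0.08  0.4  -0.29  1.84  0.14  0.92 -1.6 ]
```

View pics/w15c.png

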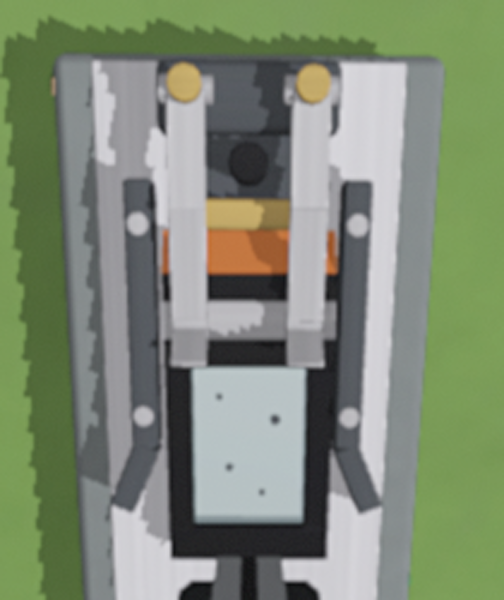

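```bash
python3 - <<'E'
from cell import r
from h import *
a=np.load("pics/w15.npz");K,T=cam(r,"wrist",a)
for u in(228,279):
  print([round(float((T[:3,:3]@(a["d"][v,u]*np.linalg.inv(K)@np.array([u,v,1.]))+T[:3,3])[2]*1e3),1) for v in range(100,156,3)])
print(r.close_job(), r.get_state()["clock"])
E
```

```text
[41.1, 41.1, 39.8, 39.4, 39.7, 38.6, 37.7, 38.8, 37.3, 37.7, 249.8, 37.5, 36.4, 36.7, 38.1, 39.9, 41.1, 43.3, 33.3]
[40.9, 40.6, 40.3, 40.5, 39.6, 38.9, 39.3, 39.7, 39.3, 38.6, 36.2, 37.2, 35.1, 35.9, 38.6, 39.0, 41.9, 43.7, 33.5]
the job is handed in; nothing more can be done
the job is handed in; nothing more can be done
```

The black framed slide is home on the stage, against the brass stop with both spring clips down in its groove, and I have handed the job in.

I gripped it by the sides near the rear, laid it on the open end bevel first, and fed it into the rails while still holding it. Then I let go, shut the fingers and pushed from behind in small steps.

- **Push:** the force was about 10 N on the bevel and fell to zero as the clips snapped down. When they snapped, the slide lurched a few millimetres ahead of the fingers. It then took a gentle push of about 10 N at the stop with no further motion. These are readings taken at the end of each one-second move, so a brief peak in between would not show.
- **Clips:** after the push both noses sat about 36 mm up, which matches the groove floor, and they were centred in the groove within about 0.5 mm. After I backed the arm away the heights were the same, apart from one bad depth pixel.
- **Stop:** the last picture shows no gap between the bevel edge and the brass stop.
- **Arm and bystanders:** the arm ended about 11 cm up with no contact force, at about 21 s. The path stayed clear of the other things on the bench and the force readings showed no unexpected contact, but I took no final picture to check them.

No check failed or disagreed.

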